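# Feed the clamp spools with the seesaw gate

## Robot

A 6-joint arm with a two-finger parallel gripper is mounted at the origin on the work surface. World frame = base frame: x ahead of the robot, y to its left, z up, the work surface at z = 0. Lengths are in mm, angles in degrees, forces in N, time in s.
With the tool pointing down it reaches from about 300 to 850 mm from the base axis. Payload 4.2 kg.
Tool frame: the origin (TCP) lies at the very end of the fingers, on their centre line; the grasp point (between the pads) lies 19 mm behind it (env.grip_depth is the distance from the TCP to the grasp point, in mm); y points along the fingers, z is the direction in which the jaws open and shut, and the axes are right-handed (so a half turn about y gives the same grasp; the last joint's range is limited). The gripper opens to 91 mm and grips with 3 to 60 N. Pads are 32 mm wide; open, the fingers measure 118 mm over their backs; the gripper's body (76 mm by 178 mm) begins 60 mm behind the grasp point.
Start: joints at [-1.146, 18.312, 89.639, -0, 72.044, -1.146], TCP at [575.016, 0, 213.976] pointing down, gripper open.
Joint ranges: [-177.97, 177.97], [-48.28, 115.42], [12.27, 149.76], [-77.06, 257.06], [2.81, 150.46], [-146.56, 146.56]. Speed limits (degrees/s): [147.25, 147.25, 180, 180, 180, 180].

## Interface

Orientations are given as [roll, pitch, yaw] about the fixed x, y, z axes, in that order (R = Rz(yaw) Ry(pitch) Rx(roll)).
In Python, from workcell import state, imaging, job, env gives the robot as it stands.
- The arm moves only by the shell command python3 -m pendant 'ROWS' [FORCE]. ROWS is JSON, a list of rows, each an object with "delta_pos": the shift along the tool's x, y, z in cm, a list of three; "twist": the turn, a rotation vector about the tool's x, y, z in degrees, a list of three; "grip": the opening in per cent of the stroke, from 0 (shut) to 100 (fully open). In form: [{"delta_pos": [tx, ty, tz], "twist": [wx, wy, wz], "grip": grip}, ...]. A call has exactly 5 rows; each row is the pose to reach, as a shift and turn from the pose commanded when the call began, along the tool's axes at that moment; what a row does not reach only later rows make up. A row lasts 1/10 s, in which the tool goes at most 50 mm and 8.59 degrees, less where a joint would pass 70% of its speed; a pose out of reach is approached as far as the arm can. A call with a gripper value outside its range is refused whole. The fingers move at their own pace and stop on an object; FORCE is the grip in N (left out, the last holds). Time passes only in rows, so rows that repeat a pose let the fingers close, or fill a call up. It gives the time, the measured TCP pose, the force and the opening at its end, in the units of the state.
- state(): the state, without advancing time (a new reading comes with each control period).
- imaging.grab_frame(name): name is "scene" or "side" or "wrist"; returns (picture, depth): 420x560x3 uint8, red, green, blue; 420x560 float32, mm along the optical axis (not along the pixel's ray), 0 where there is no reading.
- imaging.camera_info(name): a dict with "fx", "fy", "cx", "cy" (pixels), "R" (3x3) and "t" (3): a world point X has camera coordinates R X + t. Camera axes: x right, y down, z forward; pixel columns grow to the right and rows downward; lengths in mm; the calibration is good to about 2 mm. A picture is of the moment at which its call begins: read the wrist's pose just before it. camera_info takes no time and is no camera call; for the wrist camera it gives the pose at the moment of the call.
- job.job_done(): hands the job in, once; it reports no verdict.
The state is a dict: "time_s": time; "qpos": joint angles; "qvel": joint speeds; "effort": joint torques, N m; "ee_pos": TCP position; "ee_rot": TCP orientation; "force": force on the tool from outside, world axes, zero at the start; "torque": the same for the moment, N m; "gripper_width": finger opening in mm.
Only numpy, scipy, OpenCV 4.12 (cv2) and the standard library are available. Lean on these libraries where they do the work, as an engineer would, in place of code of your own. Each camera call takes 0.05 s, during which the arm holds its last target.

## Task

The seesaw gate of the parts feeder holds back waisted clamp spools in one chute and plain rollers in the other. With the fingertips, push the tray along its track up to the stop under the chute of spools, then press down the gate's opposite end to rock it all the way over, so that all three spools run down into the tray and the rollers stay in their chute. Pick nothing up, do not touch the spools or rollers, and leave the beaker, hand plane and wooden block where they are.

Things in the scene. Friction and masses are not known exactly. Their poses are not given: they have to be found in the camera images.
- stand: Fixed wooden parts feeder, board 252 x 356 x 12 mm. Origin on the bench straight below the gate's pivot; x = the way the parts run (away from the robot), y to the left along the gate. The tray's track runs along y on the board between low rails (tops 24 mm high, facing sides at x -33 and 123 mm); stop blocks (34 mm high) face inwards at y +-162 mm. Pivot post, 112 mm high, at x -65 mm.
- spool_mouth (a point): Floor at the lower end (mouth) of the chute that holds the three spools, 85 mm above the bench, in the stand's frame at x = -6 mm and y = either +110 or -110 mm (varies; the chutes are alike). White-floored chute 54 mm wide outside, 42 inside, 90 long, rising backwards at 8 degrees. Axes as the stand's.
- roller_mouth (a point): The same point of the other chute, which holds the three plain rollers.
- gate (a joint): Tilt of the seesaw gate, a 268 mm bar just beyond the mouths with a paddle at each end, on a pin along the stand's x, 91 mm up. 0 = level, + = left (+y) end up; travel -0.42 to 0.42. Starts within 0.1 of level, both chutes shut; over 0.33 either way the chute at the raised end is open, the other shut. Stays where left; some 1 N on a pad moves it.
- pad_left (a point): Centre of the top face of the finger pad on the gate's left (+y) paddle; pad 28 x 70 x 8 mm (x, y, z). Level, it is 111 mm to the side of the pivot and 70 mm above it (161 mm above the bench); it turns with the gate, sinking about 50 mm and going some 19 mm outwards when pressed fully down.
- pad_right (a point): The same on the gate's right (-y) paddle.
- tray_mid (a point): Middle of the loose open metal tray, 150 x 100 x 35 mm outside (x, y, z; axes as the stand's), walls 4 mm, about 0.25 kg; half-way up, 29.5 mm above the bench. Starts near mid-track and slides along y (some 3 N, 6 mm of play between the rails); against a stop block (middle at y = +-112 mm) it lies under that side's chute.
- jar: Bystander: empty glass beaker, 64 mm wide, 85 mm high; origin under its centre. Left of the feeder.
- plane: Bystander: small hand plane, 150 x 48 mm, 62 mm high; origin under its centre. Right of the feeder.
- block: Bystander: wooden block 50 x 35 x 30 mm; origin under its centre. Left of the feeder.
- spool0: Wooden clamp spool, a lying dumb-bell: two 24 mm flanges 7 mm wide with a 9 mm waist between, 36 mm long along its y axis, 12 g; origin at its centre. At the start in its chute, nearest the mouth, against the gate.
- roller0: Plain wooden roller of the same wood, 24 mm diameter, 36 mm long along its y axis, 15 g; origin at its centre. In its chute, nearest the mouth, against the gate.
- spool1: Wooden clamp spool, a lying dumb-bell: two 24 mm flanges 7 mm wide with a 9 mm waist between, 36 mm long along its y axis, 12 g; origin at its centre. At the start in its chute, second.
- roller1: Plain wooden roller of the same wood, 24 mm diameter, 36 mm long along its y axis, 15 g; origin at its centre. In its chute, second.
- spool2: Wooden clamp spool, a lying dumb-bell: two 24 mm flanges 7 mm wide with a 9 mm waist between, 36 mm long along its y axis, 12 g; origin at its centre. At the start in its chute, third, the highest.
- roller2: Plain wooden roller of the same wood, 24 mm diameter, 36 mm long along its y axis, 15 g; origin at its centre. In its chute, third, the highest.
Mind the look-alikes: they are no part of the job. There is more than one size of the part that bears tray_mid; the job needs the middle-sized.

How it is judged:
By the outcome, as a careful person would: the job done as asked, in the order asked, and still so for the second after the job is handed in, with the robot touching nothing.
It also fails if it takes over 48 s, if anything falls off the work surface, if the arm or the gripper's body presses on something with over 40 N, if the wrist force passes 120 N, or if a joint passes its speed limit or range.

## Working session

There is one attempt and no reset: what is moved stays moved. The work goes in short steps, Python scripts to look and compute and a shell command to move; the robot and the scene stay as the last step left them, time stands still between calls to the robot, and variables do not carry over. Pictures are saved under pics/ and viewed, and the job is handed in when it is done.

```bash
mkdir -p pics; ls; python3 - <<'E'
from workcell import state, imaging, job, env
import cv2,numpy as np
print(state())
for n in("scene","side","wrist"):
    p,d=imaging.grab_frame(n); cv2.imwrite(f"pics/{n}0.png",p[:,:,::-1]); np.save(f"pics/{n}0.npy",d)
    c=imaging.camera_info(n); print(n,c)
    import pickle; pickle.dump(c,open(f"pics/{n}0.pkl","wb"))
E
```

```text
pics
{'time_s': 0.0, 'qpos': array([-1.14600847e+00,  1.83497162e+01,  8.97058282e+01, -8.54643609e-04,
        7.20433455e+01, -1.14693033e+00]), 'qvel': array([-0.05209106, -0.05708345,  0.04053048, -0.03545496, -0.03142047,
       -0.04874662]), 'effort': array([-5.01459035e-04, -4.12465632e+01, -2.31973493e+01,  7.28826877e-02,
        4.58198413e-02, -1.41870069e-04]), 'ee_pos': array([5.74498887e+02, 5.09515743e-03, 2.13143490e+02]), 'ee_rot': array([-9.00988863e+01,  1.16702054e-03, -8.99988150e+01]), 'force': array([ 0.15433575, -0.18450164,  0.20199396]), 'torque': array([ 0.04186452,  0.00944537, -0.02577825]), 'gripper_width': 91.15581527447222}
scene {'fx': 408.9160898754533, 'fy': 408.9160898754533, 'cx': 283.2352966489242, 'cy': 214.93089973893055, 'R': array([[-0.17608196,  0.98436595, -0.00433898],
       [ 0.82481153,  0.14513234, -0.54646367],
       [-0.5372905 , -0.09980123, -0.83747157]]), 't': array([  82.5623417 , -391.19174412, 1366.43899018])}
side {'fx': 416.83232987983837, 'fy': 416.83232987983837, 'cx': 275.2651309573464, 'cy': 212.4632119280777, 'R': array([[-0.91220609, -0.40951679,  0.01326816],
       [-0.30716308,  0.66206265, -0.68361092],
       [ 0.2711658 , -0.62766953, -0.72972602]]), 't': array([518.16771249, 218.98260591, 783.05571962])}
wrist {'fx': 292.52287758505173, 'fy': 292.52287758505173, 'cx': 280.4773759873936, 'cy': 206.99662976158066, 'R': array([[ 9.99999182e-01,  1.24125670e-03, -3.09753327e-04],
       [ 1.27901151e-03, -9.64673334e-01,  2.63445864e-01],
       [ 2.81931680e-05, -2.63446045e-01, -9.64674132e-01]]), 't': array([-574.58647847,  -30.25278016,  389.13579997])}
```

View pics/scene0.png

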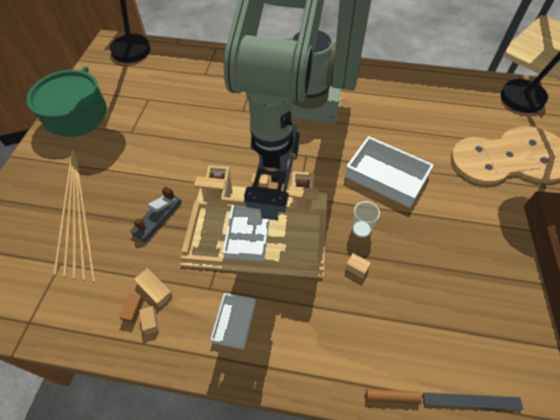

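View pics/side0.png

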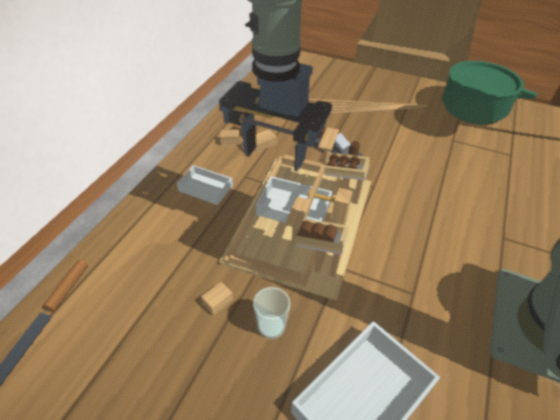

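View pics/wrist0.png

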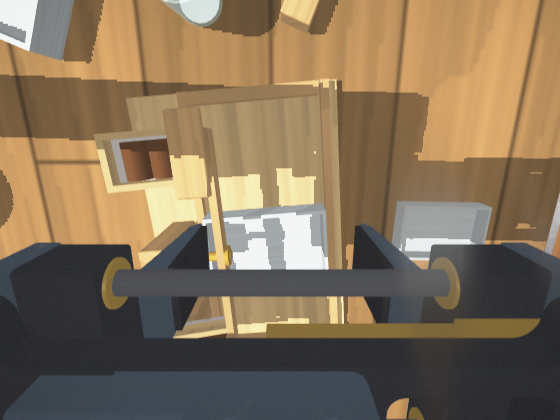

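```bash
python3 - <<'E'
import cv2,numpy as np
s=cv2.imread("pics/side0.png"); a=cv2.resize(s[130:310,210:390],None,fx=3.3,fy=3.3,interpolation=cv2.INTER_CUBIC); cv2.imwrite("pics/side0c.png",a)
s=cv2.imread("pics/scene0.png"); a=cv2.resize(s[150:285,170:340],None,fx=4.4,fy=4.4,interpolation=cv2.INTER_CUBIC); cv2.imwrite("pics/scene0c.png",a)
E
```

```text
(no output)
```

View pics/side0c.png

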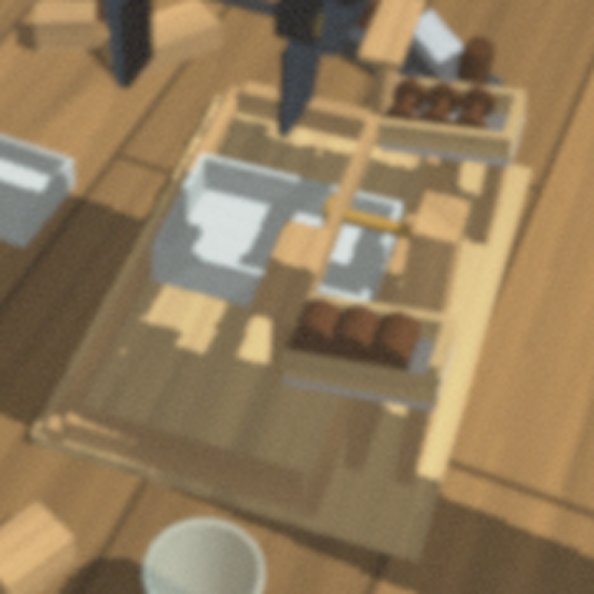

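View pics/scene0c.png

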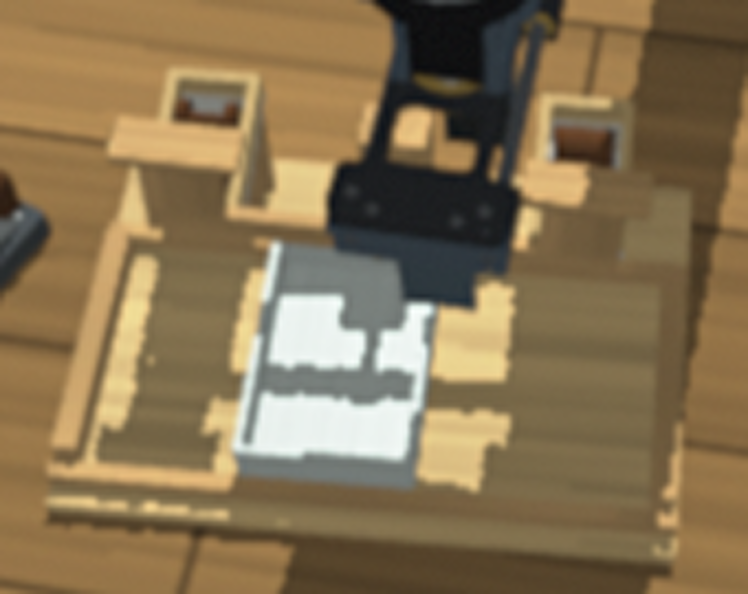

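```bash
cat > h.py <<'E'
import numpy as np,cv2,pickle
def cloud(n,tag="0"):
    d=np.load(f"pics/{n}{tag}.npy");c=pickle.load(open(f"pics/{n}{tag}.pkl","rb"))
    v,u=np.mgrid[:420,:560]; P=np.stack([(u-c["cx"])/c["fx"]*d,(v-c["cy"])/c["fy"]*d,d],-1)
    W=(P-c["t"])@c["R"]; W[d==0]=np.nan; return W
def ray(n,u,v,z,tag="0"):
    c=pickle.load(open(f"pics/{n}{tag}.pkl","rb")); o=-c["R"].T@c["t"]; r=c["R"].T@np.array([(u-c["cx"])/c["fx"],(v-c["cy"])/c["fy"],1])
    return o+r*(z-o[2])/r[2]
def proj(n,X,tag="0"):
    c=pickle.load(open(f"pics/{n}{tag}.pkl","rb")); p=c["R"]@np.array(X,float)+c["t"]
    return p[0]/p[2]*c["fx"]+c["cx"],p[1]/p[2]*c["fy"]+c["cy"]
E
python3 - <<'E'
from h import *
for n in("scene","wrist"):
    W=cloud(n).reshape(-1,3); W=W[~np.isnan(W[:,0])]
    W=W[(W[:,0]>400)&(W[:,0]<800)&(W[:,1]>-300)&(W[:,1]<300)&(W[:,2]<185)]
    W=W[np.argsort(W[:,2])]
    H=np.zeros((600,400),np.uint8)
    for x,y,z in W: cv2.circle(H,(int(x-400),int(300-y)),1,int(np.clip(z*1.4+20,0,255)),-1)
    C=cv2.applyColorMap(H,cv2.COLORMAP_TURBO); cv2.imwrite(f"pics/h_{n}.png",C)
a=np.hstack([cv2.imread("pics/h_scene.png"),cv2.imread("pics/h_wrist.png")]);
for i in range(0,600,50): cv2.line(a,(0,i),(800,i),(90,90,90),1)
for i in range(0,800,50): cv2.line(a,(i,0),(i,600),(90,90,90),1)
cv2.imwrite("pics/h.png",a)
E
```

```text
(no output)
```

View pics/h.png

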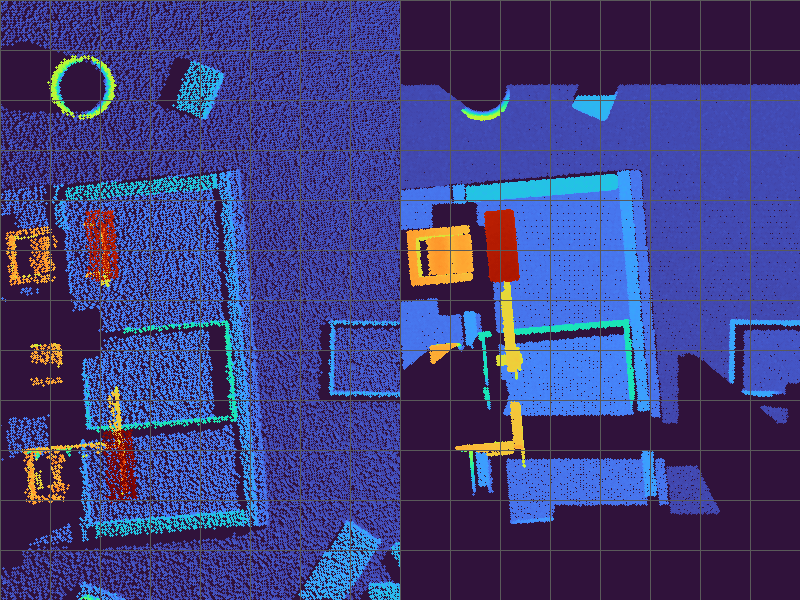

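```bash
python3 - <<'E'
from h import *
for n in("scene","wrist","side"):
    W=cloud(n).reshape(-1,3); W=W[~np.isnan(W[:,0])]
    for nm,(x0,x1,y0,y1,z0,z1) in dict(padL=(480,525,10,95,140,185),padR=(500,545,-205,-125,140,185),stopL=(460,625,80,140,28,45),stopR=(490,660,-240,-190,28,45),tray=(480,640,-140,-10,42,60)).items():
        q=W[(W[:,0]>x0)&(W[:,0]<x1)&(W[:,1]>y0)&(W[:,1]<y1)&(W[:,2]>z0)&(W[:,2]<z1)]
        if len(q)<30: continue
        r=cv2.minAreaRect(q[:,:2].astype(np.float32))
        print(n,nm,len(q),q.mean(0).round(1),"z",np.percentile(q[:,2],[5,50,95]).round(1),r)
E
```

```text
scene padL 322 [503.   54.8 155.3] z [151.  155.6 158.7] ((501.92059326171875, 54.55986785888672), (30.35038948059082, 69.51049041748047), 3.453474760055542)
scene padR 352 [ 521.7 -165.7  164.9] z [144.5 167.1 170.3] ((520.5181274414062, -166.5557098388672), (30.696504592895508, 70.64056396484375), 3.3032643795013428)
scene stopL 297 [545.2 112.6  34.7] z [31.8 34.8 37.5] ((538.6613159179688, 111.99267578125), (156.51144409179688, 14.52407455444336), 5.1477861404418945)
scene stopR 318 [ 573.3 -223.1   34.3] z [30.1 34.5 37.2] ((569.6702270507812, -224.23265075683594), (153.01402282714844, 15.94445514678955), 4.790409564971924)
scene tray 267 [593.1 -79.4  47. ] z [43.  47.2 50.3] ((563.702880859375, -76.27674865722656), (139.95645141601562, 100.8516845703125), 4.515896320343018)
wrist padL 3366 [502.4  55.2 153.7] z [151.2 153.8 155.9] ((501.6157531738281, 53.829986572265625), (28.49636459350586, 70.00428009033203), 4.960015773773193)
wrist stopL 1834 [542.2 112.   32.9] z [31.5 33.  34.3] ((541.8767700195312, 112.16944122314453), (150.14540100097656, 14.324041366577148), 4.8421940
[... 247 characters left out ...]
4981994628906), (28.17940902709961, 72.36351013183594), 4.867580413818359)
side padR 310 [ 516.9 -162.1  164. ] z [158.6 165.  167.8] ((517.7538452148438, -166.30218505859375), (28.065963745117188, 72.5191879272461), 4.793399810791016)
side stopL 526 [538.2 113.1  32.3] z [29.5 32.5 34.8] ((539.93212890625, 112.11620330810547), (149.5526580810547, 17.326478958129883), 4.493946075439453)
side stopR 145 [ 589.7 -221.2   31.9] z [29.2 32.1 34.1] ((593.1904296875, -221.42616271972656), (99.45683288574219, 18.591495513916016), 6.115455627441406)
side tray 346 [566.1 -79.3  45.2] z [42.7 45.3 47.5] ((555.9830932617188, -77.26314544677734), (151.7571563720703, 104.5589370727539), 5.625656604766846)
```

The tray on the track is 150×100 mm. The right (-y) chute holds the spools, so I press the left pad. The stand origin is about (511, -60), yaw 4.8°. I start by closing the fingers and turning the tool.

```bash
python3 -m pendant '[{"delta_pos":[-0.5,0,0.1],"twist":[0,8.5,0],"grip":0},{"delta_pos":[-1,0,0.2],"twist":[0,17,0],"grip":0},{"delta_pos":[-1.5,0,0.3],"twist":[0,25.5,0],"grip":0},{"delta_pos":[-2,0,0.4],"twist":[0,34,0],"grip":0},{"delta_pos":[-2.6,0,0.5],"twist":[0,42.5,0],"grip":0}]' 10
python3 -m pendant '[{"delta_pos":[0,0,0],"twist":[0,8.5,0],"grip":0},{"delta_pos":[0,0,0],"twist":[0,17,0],"grip":0},{"delta_pos":[0,0,0],"twist":[0,25.5,0],"grip":0},{"delta_pos":[0,0,0],"twist":[0,34,0],"grip":0},{"delta_pos":[0,0,0],"twist":[0,42.7,0],"grip":0}]'
python3 -m pendant '[{"delta_pos":[0,0,0],"twist":[0,0.1,0],"grip":0},{"delta_pos":[0,0,0],"twist":[0,0.1,0],"grip":0},{"delta_pos":[0,0,0],"twist":[0,0.1,0],"grip":0},{"delta_pos":[0,0,0],"twist":[0,0.1,0],"grip":0},{"delta_pos":[0,0,0],"twist":[0,0.1,0],"grip":0}]'
python3 - <<'E'
from workcell import state, imaging
from h import *
s=state(); print(s); c=imaging.camera_info("wrist")
p,d=imaging.grab_frame("wrist"); cv2.imwrite("pics/wrist1.png",p[:,:,::-1]);np.save("pics/wrist1.npy",d);pickle.dump(c,open("pics/wrist1.pkl","wb"))
E
```

```text
time_s: 0.65
ee_pos: [579.8, 26.1, 213.6]
ee_rot: [-90.0, -0.0, -132.9]
force: [-0.2, -0.4, 0.0]
gripper_width: 54.0
time_s: 1.15
ee_pos: [579.8, 26.0, 213.6]
ee_rot: [-90.0, -0.0, -175.4]
force: [-0.9, -0.3, -0.4]
gripper_width: 14.2
time_s: 1.65
ee_pos: [580.0, 26.0, 214.0]
ee_rot: [-90.0, 0.0, -175.2]
force: [-0.2, 0.5, -0.3]
gripper_width: 0.5
{'time_s': 1.65, 'qpos': array([1.43172817e+00, 1.88149904e+01, 8.88919153e+01, 8.49180171e-04,
       7.22867702e+01, 8.65826801e+01]), 'qvel': array([-0.04705694,  0.00259333,  0.0589682 , -0.09256459,  0.07127549,
        0.15467769]), 'effort': array([ 7.05508719e-04, -4.18474710e+01, -2.33652592e+01,  3.87410307e-02,
       -7.45289493e-02, -6.86049170e-03]), 'ee_pos': array([580.01180524,  26.00489917, 213.97930574]), 'ee_rot': array([-9.00004305e+01,  6.36106212e-03, -1.75151210e+02]), 'force': array([-0.24923337,  0.49371326, -0.27561111]), 'torque': array([ 0.02593447,  0.11048656, -0.07345454]), 'gripper_width': 0.5413528435696734}
```

View pics/wrist1.png

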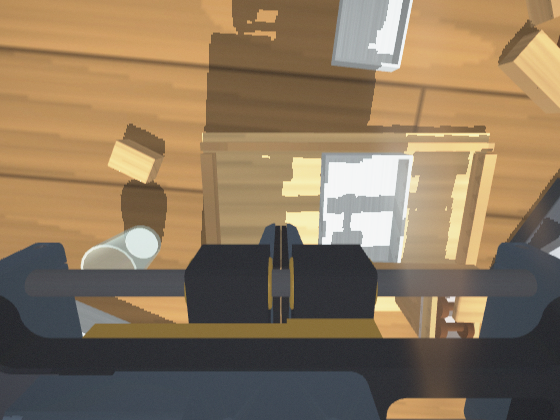

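The fingertips are at (280,235), well left of the tray wall at column 322. Waisted spools show at (455,320), so the spool chute is on the right. Next I descend beside the tray.

```bash
python3 -m pendant '[{"delta_pos":[0,3,0],"twist":[0,0,0],"grip":0},{"delta_pos":[0,7,0],"twist":[0,0,0],"grip":0},{"delta_pos":[0,11,0],"twist":[0,0,0],"grip":0},{"delta_pos":[0,15,0],"twist":[0,0,0],"grip":0},{"delta_pos":[0,18.9,0],"twist":[0,0,0],"grip":0}]'
python3 -m pendant '[{"delta_pos":[0,0,0.8],"twist":[0,0,0],"grip":0},{"delta_pos":[0,0,1.6],"twist":[0,0,0],"grip":0},{"delta_pos":[0,0,2.2],"twist":[0,0,0],"grip":0},{"delta_pos":[0,0,2.8],"twist":[0,0,0],"grip":0},{"delta_pos":[0,0,3.3],"twist":[0,0,0],"grip":0}]'
```

```text
time_s: 2.2
ee_pos: [580.0, 26.0, 23.7]
ee_rot: [-90.0, 0.0, -175.2]
force: [-0.1, 0.2, -0.8]
gripper_width: 0.4
time_s: 2.7
ee_pos: [584.0, -7.7, 26.8]
ee_rot: [-90.0, 0.2, -175.2]
force: [0.0, -0.2, 1.4]
gripper_width: 0.2
```

```bash
python3 -m pendant '[{"delta_pos":[0,0,0.5],"twist":[0,0,0],"grip":0},{"delta_pos":[0,0,1.1],"twist":[0,0,0],"grip":0},{"delta_pos":[0,0,1.7],"twist":[0,0,0],"grip":0},{"delta_pos":[0,0,2.3],"twist":[0,0,0],"grip":0},{"delta_pos":[0,0,2.9],"twist":[0,0,0],"grip":0}]'
python3 -m pendant '[{"delta_pos":[0,0,0.7],"twist":[0,0,0],"grip":0},{"delta_pos":[0,0,1.4],"twist":[0,0,0],"grip":0},{"delta_pos":[0,0,2.1],"twist":[0,0,0],"grip":0},{"delta_pos":[0,0,2.8],"twist":[0,0,0],"grip":0},{"delta_pos":[0,0,3.5],"twist":[0,0,0],"grip":0}]'
```

```text
time_s: 3.2
ee_pos: [585.7, -35.9, 25.2]
ee_rot: [-90.0, 0.1, -175.2]
force: [1.3, 3.2, 2.2]
gripper_width: 0.3
time_s: 3.7
ee_pos: [588.2, -71.3, 25.0]
ee_rot: [-90.0, 0.0, -175.2]
force: [0.8, 3.5, 2.7]
gripper_width: 0.5
```

```bash
python3 -m pendant '[{"delta_pos":[0,0,0.7],"twist":[0,0,0],"grip":0},{"delta_pos":[0,0,1.3],"twist":[0,0,0],"grip":0},{"delta_pos":[0,0,1.9],"twist":[0,0,0],"grip":0},{"delta_pos":[0,0,2.4],"twist":[0,0,0],"grip":0},{"delta_pos":[0,0,2.7],"twist":[0,0,0],"grip":0}]'
python3 -m pendant '[{"delta_pos":[0,0,0.1],"twist":[0,0,0],"grip":0},{"delta_pos":[0,0,0.2],"twist":[0,0,0],"grip":0},{"delta_pos":[0,0,0.3],"twist":[0,0,0],"grip":0},{"delta_pos":[0,0,0.4],"twist":[0,0,0],"grip":0},{"delta_pos":[0,0,0.5],"twist":[0,0,0],"grip":0}]'
python3 - <<'E'
from workcell import state, imaging
from h import *
for n in("scene","side"):
    c=imaging.camera_info(n)
    p,d=imaging.grab_frame(n); cv2.imwrite(f"pics/{n}2.png",p[:,:,::-1]);np.save(f"pics/{n}2.npy",d);pickle.dump(c,open(f"pics/{n}2.pkl","wb"))
a=np.hstack([cv2.resize(cv2.imread("pics/scene2.png")[150:285,170:340],(400,318)),cv2.resize(cv2.imread("pics/side2.png")[130:290,210:390],(400,318))]);cv2.imwrite("pics/c2.png",a)
E
```

```text
time_s: 4.2
ee_pos: [590.4, -98.1, 24.9]
ee_rot: [-90.0, -0.0, -175.2]
force: [0.2, 2.5, 2.2]
gripper_width: -0.1
time_s: 4.7
ee_pos: [590.8, -102.5, 25.0]
ee_rot: [-90.0, -0.0, -175.2]
force: [0.7, 1.9, 1.2]
gripper_width: 0.2
```

View pics/c2.png

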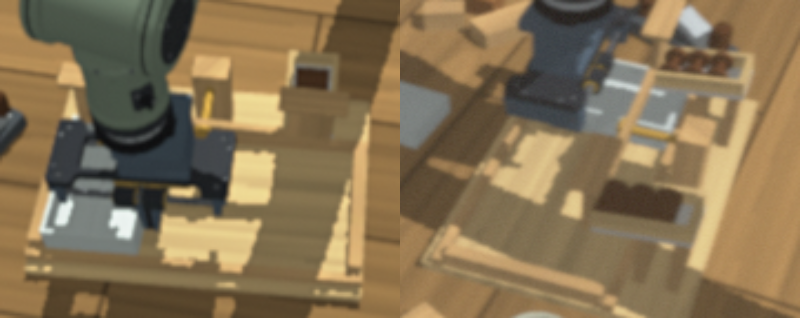

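The tray is nearly at the right stop, and the force shows no stop contact yet. I push on in small steps.

```bash
python3 -m pendant '[{"delta_pos":[0,0,0.1],"twist":[0,0,0],"grip":0},{"delta_pos":[0,0,0.2],"twist":[0,0,0],"grip":0},{"delta_pos":[0,0,0.3],"twist":[0,0,0],"grip":0},{"delta_pos":[0,0,0.3],"twist":[0,0,0],"grip":0},{"delta_pos":[0,0,0.3],"twist":[0,0,0],"grip":0}]'
```

```text
time_s: 5.3
ee_pos: [590.1, -104.2, 24.9]
ee_rot: [-90.1, -0.1, -175.2]
force: [-1.4, 5.8, 2.6]
gripper_width: 0.6
```

```bash
python3 -m pendant '[{"delta_pos":[0,0,0.1],"twist":[0,0,0],"grip":0},{"delta_pos":[0,0,0.2],"twist":[0,0,0],"grip":0},{"delta_pos":[0,0,0.2],"twist":[0,0,0],"grip":0},{"delta_pos":[0,0,0.2],"twist":[0,0,0],"grip":0},{"delta_pos":[0,0,0.2],"twist":[0,0,0],"grip":0}]'
```

```text
time_s: 5.8
ee_pos: [589.6, -104.6, 24.9]
ee_rot: [-90.3, -0.2, -175.3]
force: [-2.2, 12.5, 5.2]
gripper_width: 0.8
```

```bash
python3 -m pendant '[{"delta_pos":[0,0,-1],"twist":[0,0,0],"grip":0},{"delta_pos":[0,0,-4],"twist":[0,0,0],"grip":0},{"delta_pos":[0,-4,-6],"twist":[0,0,0],"grip":0},{"delta_pos":[0,-9,-7],"twist":[0,0,0],"grip":0},{"delta_pos":[0,-13.5,-8],"twist":[0,0,0],"grip":0}]'
python3 -m pendant '[{"delta_pos":[0,-4.5,0],"twist":[0,0,0],"grip":0},{"delta_pos":[1,-4.5,-3],"twist":[0,0,0],"grip":0},{"delta_pos":[3,-4.5,-6],"twist":[0,0,0],"grip":0},{"delta_pos":[5.5,-4.5,-8],"twist":[0,0,0],"grip":0},{"delta_pos":[7.5,-4.5,-8.8],"twist":[0,0,0],"grip":0}]'
python3 - <<'E'
from workcell import state, imaging
from h import *
print(state()["ee_pos"])
for n in("scene","side"):
    c=imaging.camera_info(n)
    p,d=imaging.grab_frame(n); cv2.imwrite(f"pics/{n}3.png",p[:,:,::-1]);np.save(f"pics/{n}3.npy",d);pickle.dump(c,open(f"pics/{n}3.pkl","wb"))
    W=cloud(n,"3").reshape(-1,3); W=W[~np.isnan(W[:,0])]
    q=W[(W[:,0]>480)&(W[:,0]<660)&(W[:,1]>-230)&(W[:,1]<-60)&(W[:,2]>41)&(W[:,2]<52)]
    print(n,len(q),cv2.minAreaRect(q[:,:2].astype(np.float32)))
a=np.hstack([cv2.resize(cv2.imread("pics/scene3.png")[150:285,170:340],(400,318)),cv2.resize(cv2.imread("pics/side3.png")[130:290,210:390],(400,318))]);cv2.imwrite("pics/c3.png",a)
E
```

```text
time_s: 6.3
ee_pos: [584.2, -27.7, 161.2]
ee_rot: [-89.9, -0.0, -175.1]
force: [1.3, 0.2, -0.6]
gripper_width: 0.3
time_s: 6.8
ee_pos: [500.9, 54.4, 204.7]
ee_rot: [-89.9, -0.0, -175.1]
force: [-0.2, 0.5, -0.2]
gripper_width: 0.6
[500.91112296  54.3981863  204.68147041]
scene 335 ((562.9862060546875, -166.55308532714844), (152.34793090820312, 100.97779083251953), 3.858994722366333)
side 77 ((502.2217102050781, -152.32423400878906), (34.827720642089844, 67.6458969116211), 4.14693021774292)
```

View pics/c3.png

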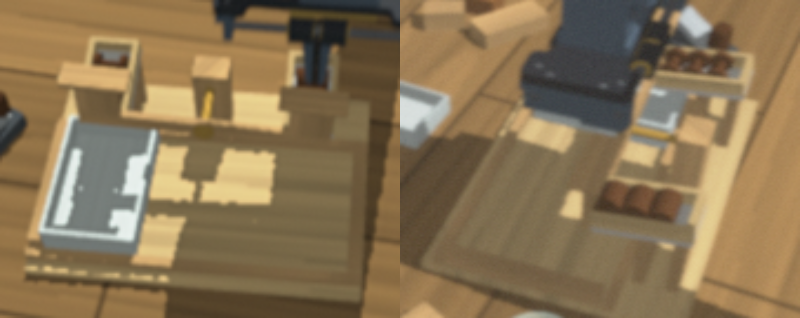

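The tray sits flush at the right stop, with its middle at stand y ≈ -111, and the TCP is over the left pad. Now I press, following the pad outwards.

```bash
python3 -m pendant '[{"delta_pos":[0,2.5,0],"twist":[0,0,0],"grip":0},{"delta_pos":[0,4.5,0],"twist":[0,0,0],"grip":0},{"delta_pos":[0,5.2,-0.1],"twist":[0,0,0],"grip":0},{"delta_pos":[0,5.9,-0.3],"twist":[0,0,0],"grip":0},{"delta_pos":[0,6.6,-0.6],"twist":[0,0,0],"grip":0}]'
python3 -m pendant '[{"delta_pos":[0,0.6,-0.2],"twist":[0,0,0],"grip":0},{"delta_pos":[0,1.2,-0.4],"twist":[0,0,0],"grip":0},{"delta_pos":[0,1.7,-0.6],"twist":[0,0,0],"grip":0},{"delta_pos":[0,2.1,-0.8],"twist":[0,0,0],"grip":0},{"delta_pos":[0,2.4,-0.9],"twist":[0,0,0],"grip":0}]'
```

```text
time_s: 7.4
ee_pos: [502.8, 59.3, 139.1]
ee_rot: [-90.0, 0.1, -175.2]
force: [0.2, -0.1, 1.1]
gripper_width: 0.8
time_s: 7.9
ee_pos: [502.0, 66.9, 118.3]
ee_rot: [-89.8, 0.1, -175.1]
force: [-8.5, -9.1, 38.1]
gripper_width: 0.3
```

It bottomed out with 38 N at z 118, as predicted for full tilt. I lift off and look.

```bash
python3 -m pendant '[{"delta_pos":[0,-0.4,0],"twist":[0,0,0],"grip":0},{"delta_pos":[0,-2,0],"twist":[0,0,0],"grip":0},{"delta_pos":[0,-5,0],"twist":[0,0,0],"grip":0},{"delta_pos":[0,-9,0],"twist":[0,0,0],"grip":0},{"delta_pos":[0,-13,0],"twist":[0,0,0],"grip":0}]'
python3 - <<'E'
from workcell import state, imaging
from h import *
for n in("scene","side"):
    c=imaging.camera_info(n)
    p,d=imaging.grab_frame(n); cv2.imwrite(f"pics/{n}4.png",p[:,:,::-1]);np.save(f"pics/{n}4.npy",d);pickle.dump(c,open(f"pics/{n}4.pkl","wb"))
    W=cloud(n,"4").reshape(-1,3); W=W[~np.isnan(W[:,0])]
    for b in((480,530,30,110,85,140),(490,545,-170,-80,170,225)):
        q=W[(W[:,0]>b[0])&(W[:,0]<b[1])&(W[:,1]>b[2])&(W[:,1]<b[3])&(W[:,2]>b[4])&(W[:,2]<b[5])]
        if len(q)>20:
            A=np.c_[q[:,:2],np.ones(len(q))]; print(n,len(q),q.mean(0),np.linalg.lstsq(A,q[:,2],rcond=None)[0])
a=np.hstack([cv2.resize(cv2.imread("pics/scene4.png")[150:285,170:340],(400,318),interpolation=2),cv2.resize(cv2.imread("pics/side4.png")[130:290,210:390],(400,318),interpolation=2)]);cv2.imwrite("pics/c4.png",a)
E
```

```text
time_s: 8.4
ee_pos: [500.6, 68.6, 245.8]
ee_rot: [-90.0, -0.1, -175.2]
force: [0.1, 0.2, 0.6]
gripper_width: 0.3
scene 369 [502.43386981  63.98541052 113.68583513] [-8.77854565e-02 -1.47395584e-01  1.67223389e+02]
scene 367 [ 519.77565126 -140.2384978   193.68121615] [-6.92126696e-02 -2.70342454e-01  1.91743857e+02]
side 612 [495.81765276  67.37074521 114.12766884] [  0.36346994  -0.30302944 -45.67182514]
side 232 [ 509.0608326  -136.1261656   191.92918175] [ 0.09973888 -0.38323512 88.98769766]
```

View pics/c4.png

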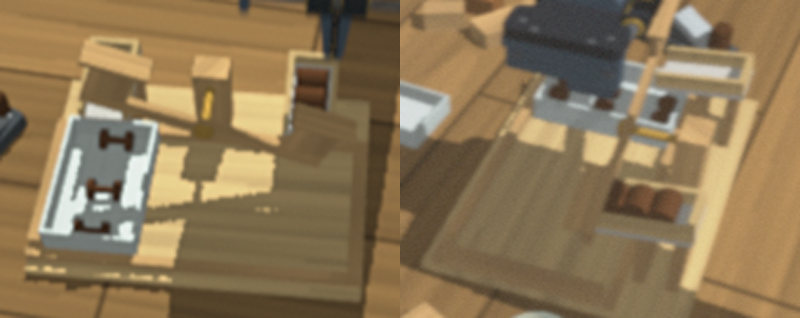

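```bash
python3 -m pendant '[{"delta_pos":[0,-1,0],"twist":[0,0,0],"grip":0},{"delta_pos":[0,-2,0],"twist":[0,0,0],"grip":0},{"delta_pos":[0,-2,0],"twist":[0,0,0],"grip":0},{"delta_pos":[0,-2,0],"twist":[0,0,0],"grip":0},{"delta_pos":[0,-2,0],"twist":[0,0,0],"grip":0}]'
python3 - <<'E'
from workcell import state, imaging
from h import *
a=np.deg2rad(4.8)
for n in("scene","side"):
    c=imaging.camera_info(n)
    p,d=imaging.grab_frame(n); cv2.imwrite(f"pics/{n}5.png",p[:,:,::-1]);np.save(f"pics/{n}5.npy",d);pickle.dump(c,open(f"pics/{n}5.pkl","wb"))
    W=cloud(n,"5").reshape(-1,3); W=W[~np.isnan(W[:,0])]
    D=W[:,:2]-[511.2,-59.8]; X=D[:,0]*np.cos(a)+D[:,1]*np.sin(a); Y=-D[:,0]*np.sin(a)+D[:,1]*np.cos(a); Z=W[:,2]-91
    for nm,s in(("L",1),("R",-1)):
        best=[]
        for t in np.arange(-.5,-.2,.01):
            u=Y*np.cos(t)+Z*np.sin(t); v=-Y*np.sin(t)+Z*np.cos(t)
            k=(abs(X)<14)&(abs(u-s*111)<33)&(abs(v-70)<3); best.append((k.sum(),round(t,2)))
        print(n,nm,sorted(best)[::-1][:5])
cv2.imwrite("pics/c5.png",np.hstack([cv2.resize(cv2.imread("pics/scene5.png")[150:285,170:340],(400,318),interpolation=2),cv2.resize(cv2.imread("pics/side5.png")[130:290,210:390],(400,318),interpolation=2)]))
E
```

```text
time_s: 9.0
ee_pos: [500.8, 68.5, 264.1]
ee_rot: [-90.0, -0.1, -175.2]
force: [0.3, 0.5, 0.2]
gripper_width: 0.2
scene L [(np.int64(227), np.float64(-0.35)), (np.int64(217), np.float64(-0.34)), (np.int64(216), np.float64(-0.36)), (np.int64(172), np.float64(-0.33)), (np.int64(164), np.float64(-0.37))]
scene R [(np.int64(272), np.float64(-0.36)), (np.int64(259), np.float64(-0.37)), (np.int64(254), np.float64(-0.35)), (np.int64(208), np.float64(-0.38)), (np.int64(198), np.float64(-0.34))]
side L [(np.int64(430), np.float64(-0.37)), (np.int64(416), np.float64(-0.36)), (np.int64(396), np.float64(-0.38)), (np.int64(352), np.float64(-0.35)), (np.int64(284), np.float64(-0.39))]
side R [(np.int64(175), np.float64(-0.35)), (np.int64(167), np.float64(-0.34)), (np.int64(151), np.float64(-0.36)), (np.int64(148), np.float64(-0.33)), (np.int64(105), np.float64(-0.37))]
```

View pics/c5.png

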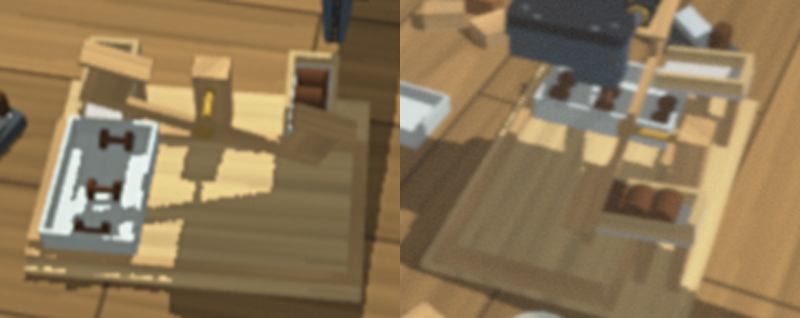

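View pics/scene5.png

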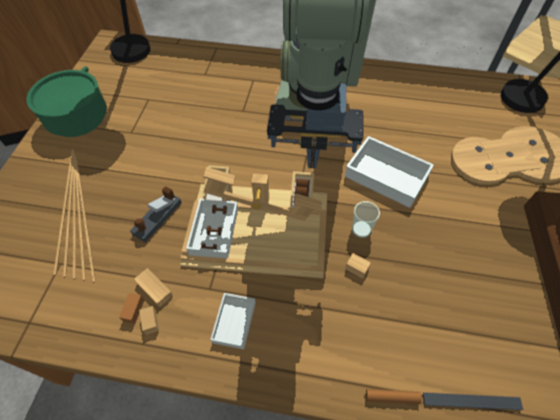

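All three spools are in the tray and the rollers are held, but the gate measures about -0.36, short of the -0.42 end. I press again slowly and look while holding.

```bash
python3 -m pendant '[{"delta_pos":[0,4,0],"twist":[0,0,0],"grip":0},{"delta_pos":[0,8,0],"twist":[0,0,0],"grip":0},{"delta_pos":[0,11.5,0],"twist":[0,0,0],"grip":0},{"delta_pos":[0,13,0],"twist":[0,0,0],"grip":0},{"delta_pos":[0,13.8,0],"twist":[0,0,0],"grip":0}]'
python3 -m pendant '[{"delta_pos":[0,0.2,0],"twist":[0,0,0],"grip":0},{"delta_pos":[0,0.4,0],"twist":[0,0,0],"grip":0},{"delta_pos":[0,0.5,0],"twist":[0,0,0],"grip":0},{"delta_pos":[0,0.6,0],"twist":[0,0,0],"grip":0},{"delta_pos":[0,0.6,0],"twist":[0,0,0],"grip":0}]'
```

```text
time_s: 9.6
ee_pos: [499.9, 68.4, 124.9]
ee_rot: [-90.0, -0.2, -175.2]
force: [-0.2, -0.3, -0.0]
gripper_width: 0.5
time_s: 10.1
ee_pos: [501.5, 68.6, 121.5]
ee_rot: [-90.0, 0.1, -175.2]
force: [-0.4, -0.1, 0.6]
gripper_width: 0.5
```

```bash
python3 -m pendant '[{"delta_pos":[0,0.1,0],"twist":[0,0,0],"grip":0},{"delta_pos":[0,0.2,0],"twist":[0,0,0],"grip":0},{"delta_pos":[0,0.3,0],"twist":[0,0,0],"grip":0},{"delta_pos":[0,0.3,0],"twist":[0,0,0],"grip":0},{"delta_pos":[0,0.3,0],"twist":[0,0,0],"grip":0}]'
python3 -m pendant '[{"delta_pos":[0,0.1,0],"twist":[0,0,0],"grip":0},{"delta_pos":[0,0.2,0],"twist":[0,0,0],"grip":0},{"delta_pos":[0,0.3,0],"twist":[0,0,0],"grip":0},{"delta_pos":[0,0.3,0],"twist":[0,0,0],"grip":0},{"delta_pos":[0,0.3,0],"twist":[0,0,0],"grip":0}]'
cat > tilt.py <<'E'
import sys
from workcell import state, imaging
from h import *
T=sys.argv[1]
a=np.deg2rad(4.8)
print(state()["force"],state()["ee_pos"])
for n in("scene","side"):
    c=imaging.camera_info(n)
    p,d=imaging.grab_frame(n); cv2.imwrite(f"pics/{n}{T}.png",p[:,:,::-1]);np.save(f"pics/{n}{T}.npy",d);pickle.dump(c,open(f"pics/{n}{T}.pkl","wb"))
    W=cloud(n,T).reshape(-1,3); W=W[~np.isnan(W[:,0])]
    D=W[:,:2]-[511.2,-59.8]; X=D[:,0]*np.cos(a)+D[:,1]*np.sin(a); Y=-D[:,0]*np.sin(a)+D[:,1]*np.cos(a); Z=W[:,2]-91
    for nm,s in(("L",1),("R",-1)):
        best=[]
        for t in np.arange(-.5,-.2,.01):
            u=Y*np.cos(t)+Z*np.sin(t); v=-Y*np.sin(t)+Z*np.cos(t)
            k=(abs(X)<14)&(abs(u-s*111)<33)&(abs(v-70)<3); best.append((int(k.sum()),round(float(t),2)))
        print(n,nm,sorted(best)[::-1][:3])
E
python3 tilt.py 6
```

```text
time_s: 10.6
ee_pos: [501.5, 68.7, 119.0]
ee_rot: [-90.0, 0.1, -175.2]
force: [-1.6, 0.5, 6.0]
gripper_width: 0.2
time_s: 11.1
ee_pos: [501.7, 68.9, 118.0]
ee_rot: [-90.0, 0.2, -175.2]
force: [-5.9, -0.6, 20.4]
gripper_width: 0.6
[-5.88914443 -0.59449688 20.39278304] [501.6754492   68.91343491 117.96190448]
scene L [(163, -0.37), (156, -0.36), (144, -0.38)]
scene R [(277, -0.37), (276, -0.38), (248, -0.39)]
side L [(140, -0.38), (134, -0.39), (121, -0.37)]
side R [(197, -0.36), (184, -0.35), (182, -0.37)]
```

```bash
python3 - <<'E'
from h import *
a=np.deg2rad(4.8)
for T,t0 in(("0",-.05),("5",-.37),("6",-.37)):
  for n in("scene","side"):
    W=cloud(n,T).reshape(-1,3); W=W[~np.isnan(W[:,0])]
    D=W[:,:2]-[511.2,-59.8]; X=D[:,0]*np.cos(a)+D[:,1]*np.sin(a); Y=-D[:,0]*np.sin(a)+D[:,1]*np.cos(a); Z=W[:,2]-91
    u=Y*np.cos(t0)+Z*np.sin(t0); v=-Y*np.sin(t0)+Z*np.cos(t0)
    o=[]
    for s in(1,-1):
        k=(abs(X)<11)&(abs(u-s*111)<30)&(abs(v-70)<9)
        m=k.copy()
        for _ in range(4):
            f=np.polyfit(Y[m],Z[m],1); m=k&(abs(np.polyval(f,Y)-Z)<3)
        # offset of pad
        o.append((m.sum(),"slope tilt",round(np.arctan(f[0]),3),"Y,Z mid",Y[m].mean().round(1),Z[m].mean().round(1)))
    print(T,n,o)
E
python3 - <<'E'
import cv2,numpy as np
s=cv2.imread("pics/side5.png")[125:275,260:390]; cv2.imwrite("pics/s5.png",cv2.resize(s,None,fx=4,fy=4,interpolation=2))
s=cv2.imread("pics/scene5.png")[150:285,170:340]; cv2.imwrite("pics/sc5.png",cv2.resize(s,None,fx=4.4,fy=4.4,interpolation=2))
E
```

```text
0 scene [(np.int64(190), 'slope tilt', np.float64(-0.053), 'Y,Z mid', np.float64(114.5), np.float64(64.9)), (np.int64(188), 'slope tilt', np.float64(-0.054), 'Y,Z mid', np.float64(-107.0), np.float64(76.7))]
0 side [(np.int64(286), 'slope tilt', np.float64(-0.052), 'Y,Z mid', np.float64(114.5), np.float64(62.7)), (np.int64(177), 'slope tilt', np.float64(-0.057), 'Y,Z mid', np.float64(-106.8), np.float64(74.4))]
5 scene [(np.int64(169), 'slope tilt', np.float64(-0.352), 'Y,Z mid', np.float64(129.7), np.float64(27.4)), (np.int64(194), 'slope tilt', np.float64(-0.364), 'Y,Z mid', np.float64(-78.3), np.float64(104.7))]
5 side [(np.int64(331), 'slope tilt', np.float64(-0.351), 'Y,Z mid', np.float64(129.2), np.float64(25.3)), (np.int64(117), 'slope tilt', np.float64(-0.358), 'Y,Z mid', np.float64(-74.9), np.float64(101.2))]
6 scene [(np.int64(102), 'slope tilt', np.float64(-0.372), 'Y,Z mid', np.float64(128.1), np.float64(26.0)), (np.int64(196), 'slope tilt', np.float64(-0.365), 'Y,Z mid', np.float64(-77.8), np.float64(106.2))]
6 side [(np.int64(96), 'slope tilt', np.float64(-0.337), 'Y,Z mid', np.float64(148.3), np.float64(16.0)), (np.int64(141), 'slope tilt', np.float64(-0.373), 'Y,Z mid', np.float64(-83.2), np.float64(106.2))]
```

View pics/s5.png

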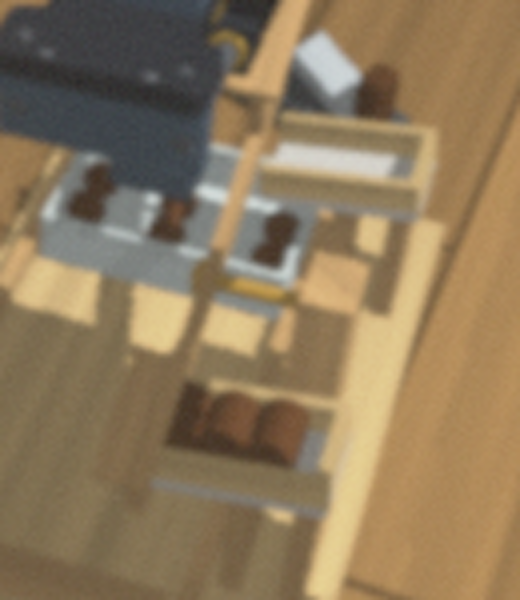

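View pics/sc5.png

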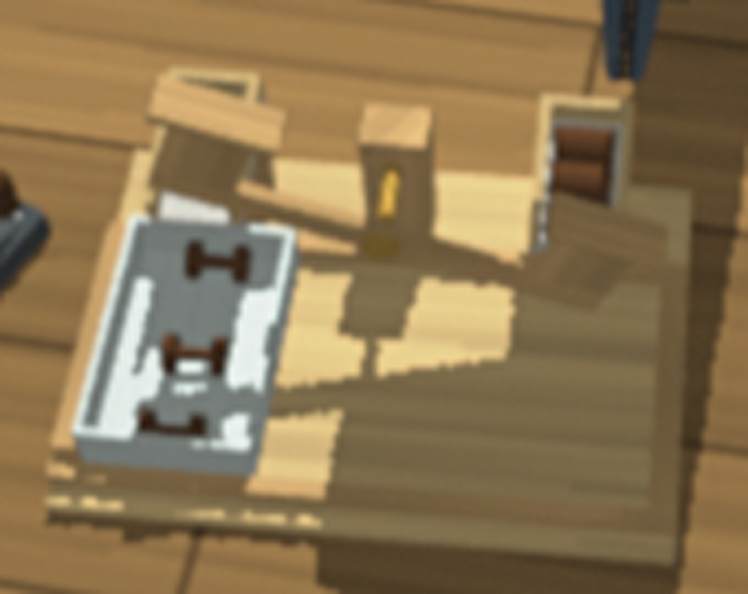

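The sideways x force and the stiff stop at z 118 suggest that the fingertips' rear edge (stand x ≈ -15) is landing on the chute wall instead of the gate reaching its end. I shift 13 mm forward, clear of the chute, and press again.

```bash
python3 -m pendant '[{"delta_pos":[0,-1,0],"twist":[0,0,0],"grip":0},{"delta_pos":[0,-2,0],"twist":[0,0,0],"grip":0},{"delta_pos":[-0.7,-2,0],"twist":[0,0,0],"grip":0},{"delta_pos":[-1.4,-2,0],"twist":[0,0,0],"grip":0},{"delta_pos":[-1.4,-1,0],"twist":[0,0,0],"grip":0}]'
python3 -m pendant '[{"delta_pos":[0,0.3,0],"twist":[0,0,0],"grip":0},{"delta_pos":[0,0.5,0],"twist":[0,0,0],"grip":0},{"delta_pos":[0,0.6,0],"twist":[0,0,0],"grip":0},{"delta_pos":[0,0.7,0],"twist":[0,0,0],"grip":0},{"delta_pos":[0,0.8,0],"twist":[0,0,0],"grip":0}]'
python3 -m pendant '[{"delta_pos":[0,0.1,0],"twist":[0,0,0],"grip":0},{"delta_pos":[0,0.2,0],"twist":[0,0,0],"grip":0},{"delta_pos":[0,0.2,0],"twist":[0,0,0],"grip":0},{"delta_pos":[0,0.2,0],"twist":[0,0,0],"grip":0},{"delta_pos":[0,0.2,0],"twist":[0,0,0],"grip":0}]'
```

```text
time_s: 11.7
ee_pos: [517.3, 69.9, 125.2]
ee_rot: [-90.0, 0.2, -175.2]
force: [0.3, 0.1, -0.2]
gripper_width: 0.8
time_s: 12.2
ee_pos: [514.5, 69.8, 118.2]
ee_rot: [-90.0, -0.0, -175.2]
force: [-3.9, 0.3, 16.8]
gripper_width: 0.1
time_s: 12.7
ee_pos: [514.6, 69.9, 117.7]
ee_rot: [-90.0, 0.0, -175.2]
force: [-6.8, -0.4, 20.4]
gripper_width: 0.2
```

```bash
python3 tilt.py 7; python3 - <<'E'
from h import *
W=cloud("scene","7"); 
s=cv2.imread("pics/side7.png")[125:275,240:370]; a=cv2.resize(s,(400,460),interpolation=2)
s=cv2.imread("pics/scene7.png")[130:250,220:340]; b=cv2.resize(s,(400,460),interpolation=2)
cv2.imwrite("pics/c7.png",np.hstack([a,b]))
E
```

```text
[-6.83979829 -0.37033829 20.40156289] [514.59102571  69.8681064  117.74203076]
scene L [(115, -0.36), (108, -0.37), (97, -0.35)]
scene R [(283, -0.37), (271, -0.38), (251, -0.39)]
side L [(246, -0.38), (233, -0.39), (218, -0.37)]
side R [(314, -0.36), (303, -0.35), (299, -0.37)]
```

View pics/c7.png

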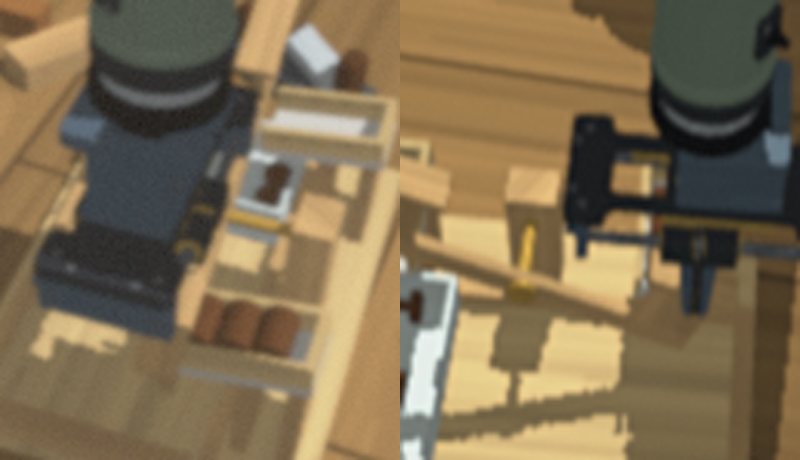

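```bash
python3 - <<'E'
from h import *
a=np.deg2rad(4.8)
W=cloud("wrist").reshape(-1,3); W=W[~np.isnan(W[:,0])]
D=W[:,:2]-[511.2,-59.8]; X=D[:,0]*np.cos(a)+D[:,1]*np.sin(a); Y=-D[:,0]*np.sin(a)+D[:,1]*np.cos(a); Z=W[:,2]
for y in range(160,60,-6):
    print(y,[ (int(np.median(Z[m])) if (m:=(abs(Y-y)<3)&(abs(X-x)<2)).sum()>2 else -1) for x in range(-100,24,4)])
print(list(range(-100,24,4)))
for T in("5","7"):
  for n in("scene","side"):
    W=cloud(n,T).reshape(-1,3); W=W[~np.isnan(W[:,0])]
    D=W[:,:2]-[511.2,-59.8]; X=D[:,0]*np.cos(a)+D[:,1]*np.sin(a); Y=-D[:,0]*np.sin(a)+D[:,1]*np.cos(a); Z=W[:,2]
    print(T,n)
    for y in range(166,76,-6):
      print(y,[ (int(np.median(Z[m])) if (m:=(abs(Y-y)<3)&(abs(X-x)<3)).sum()>1 else -1) for x in range(-60,36,5)])
E
```

```text
160 [10, 11, 10, 10, 10, 10, 11, 10, 11, 11, 10, 11, 11, 12, -1, 23, 23, 17, 31, 28, 11, 11, 12, 11, 11, 15, 11, 11, 11, 12, 11]
154 [10, 10, 11, 10, 11, 10, 10, 10, 11, -1, -1, -1, -1, -1, -1, -1, -1, -1, -1, -1, 11, 10, 10, 10, 10, 10, 10, 10, 10, 10, 11]
148 [10, 10, 10, 11, 10, 10, 10, 10, 10, -1, -1, -1, -1, -1, -1, -1, -1, -1, -1, -1, 10, 11, 151, 151, 151, 150, 151, 151, 150, 10, 11]
142 [10, 10, 11, 10, 10, 11, 11, 10, 11, -1, -1, -1, -1, -1, -1, -1, -1, -1, -1, -1, 10, 11, 151, 152, 152, 152, 152, 152, 151, 10, 11]
136 [-1, -1, 114, 113, 113, 112, 111, 111, 110, 110, 109, 108, 108, 107, 107, 106, 106, 106, -1, -1, 10, 10, 152, 152, 152, 152, 152, 152, 151, 10, 10]
130 [-1, -1, 113, 108, 103, 95, 95, 110, 94, 109, 108, 108, 107, 90, 106, 106, 106, 106, -1, -1, -1, -1, 153, 152, 152, 152, 99, 152, 152, 10, 10]
124 [-1, -1, 113, 105, 95, -1, -1, 113, 115, 116, 115, 113, 108, 109, 112, 112, 112, 110, -1, -1, -1, -1, 153, 153, 153, 153, 101, 152, 152, 10, 11]
118 [-1, -1, 113, 105, 94, -1, -1, 113, 115, 116, 115, 113, 108, 110, 111, 112, 111, 109, -1, -1, -1, -1, 153, 153, 153, 1
[... 6613 characters left out ...]
 [56, 107, 109, 111, 23, 107, 102, 202, 218, 120, 117, 39, 11, 10, 490, 490, 489, 488, 485, 12]
112 [50, 108, 109, 67, 110, 109, 102, 107, 109, 120, 120, 119, 11, 11, 490, 490, 489, 488, 12, 247]
106 [112, 109, 109, 112, 111, 107, 13, 106, 109, 123, 123, 122, 10, 490, 490, 12, 489, 488, 486, 12]
100 [113, 106, 109, 111, 67, 108, 101, 105, 108, 109, 124, 11, 489, 490, 490, 491, 490, 250, 11, 483]
94 [113, 108, 109, 111, 66, 66, 100, 103, 109, 211, 12, 10, 488, 490, 490, 491, 490, 489, 486, 12]
88 [108, 108, 517, 517, 515, 513, 510, 508, 506, 504, 503, 502, 499, 498, 497, 496, 495, 492, 490, 486]
82 [11, 108, 107, -1, 105, 105, 103, 57, 209, 211, 219, 10, 510, 507, 505, 502, 498, 495, 492, 13]
```

The chute wall tops here are at about 103–106 mm, so the fingers were not on the chute. The gate itself stops hard near -0.37. I release slowly and inspect it with the wrist camera.

```bash
python3 -m pendant '[{"delta_pos":[0,-0.1,0],"twist":[0,0,0],"grip":0},{"delta_pos":[0,-0.2,0],"twist":[0,0,0],"grip":0},{"delta_pos":[0,-0.3,0],"twist":[0,0,0],"grip":0},{"delta_pos":[0,-0.5,0],"twist":[0,0,0],"grip":0},{"delta_pos":[0,-1,0],"twist":[0,0,0],"grip":0}]'
python3 -m pendant '[{"delta_pos":[0,-4,0],"twist":[0,0,0],"grip":0},{"delta_pos":[0,-8.5,0],"twist":[0,0,0],"grip":0},{"delta_pos":[2,-12,2],"twist":[0,0,0],"grip":0},{"delta_pos":[5.5,-14,5],"twist":[0,0,0],"grip":0},{"delta_pos":[9,-14,8],"twist":[0,0,0],"grip":0}]'
python3 -m pendant '[{"delta_pos":[0,0,0],"twist":[0,0,0],"grip":0},{"delta_pos":[0,0,0],"twist":[0,0,0],"grip":0},{"delta_pos":[0,0,0],"twist":[0,0,0],"grip":0},{"delta_pos":[0,0,0],"twist":[0,0,0],"grip":0},{"delta_pos":[0,0,0],"twist":[0,0,0],"grip":0}]'
python3 tilt.py 8
python3 - <<'E'
from workcell import state, imaging
from h import *
c=imaging.camera_info("wrist")
p,d=imaging.grab_frame("wrist"); cv2.imwrite("pics/wrist8.png",p[:,:,::-1]);np.save("pics/wrist8.npy",d);pickle.dump(c,open("pics/wrist8.pkl","wb"))
E
```

```text
time_s: 13.3
ee_pos: [514.6, 69.6, 124.5]
ee_rot: [-90.0, -0.1, -175.2]
force: [0.6, 0.5, 1.0]
gripper_width: 0.5
time_s: 13.8
ee_pos: [433.1, -18.4, 267.8]
ee_rot: [-89.9, 0.4, -175.1]
force: [-0.2, -0.8, 0.2]
gripper_width: 0.5
time_s: 14.3
ee_pos: [432.7, -16.9, 264.5]
ee_rot: [-90.0, -0.0, -175.1]
force: [0.9, -0.3, 0.3]
gripper_width: 0.4
[ 0.85106691 -0.27290608  0.29484138] [432.68060844 -16.93907697 264.47787702]
scene L [(229, -0.35), (224, -0.36), (216, -0.34)]
scene R [(272, -0.36), (265, -0.35), (263, -0.37)]
side L [(438, -0.37), (423, -0.36), (399, -0.38)]
side R [(188, -0.34), (178, -0.35), (170, -0.33)]
```

View pics/wrist8.png

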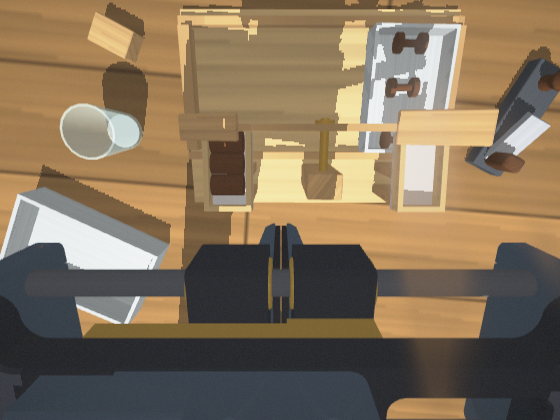

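```bash
python3 - <<'E'
from h import *
s=cv2.imread("pics/wrist8.png")[80:220,165:275]; a=cv2.resize(s,(440,560),interpolation=2)
s=cv2.imread("pics/scene8.png")[160:225,265:345] ; b=cv2.resize(s,(360,560//2),interpolation=2)
s=cv2.imread("pics/side8.png")[205:270,280:360] ; d=cv2.resize(s,(360,280),interpolation=2)
cv2.imwrite("pics/c8.png",np.hstack([a,np.vstack([b,d])]))
an=np.deg2rad(4.8)
W=cloud("wrist","8").reshape(-1,3); W=W[~np.isnan(W[:,0])]
D=W[:,:2]-[511.2,-59.8]; X=D[:,0]*np.cos(an)+D[:,1]*np.sin(an); Y=-D[:,0]*np.sin(an)+D[:,1]*np.cos(an); Z=W[:,2]
for y in list(range(168,74,-6))+list(range(-40,-140,-10)):
    print(y,[ (int(np.median(Z[m])) if (m:=(abs(Y-y)<2.5)&(abs(X-x)<1.5)).sum()>1 else -1) for x in range(-72,24,4)])
for s in(1,-1):
    t0=-.36;u=Y*np.cos(t0)+(Z-91)*np.sin(t0); v=-Y*np.sin(t0)+(Z-91)*np.cos(t0)
    k=(abs(X)<14)&(abs(u-s*111)<33)&(abs(v-70)<9);f=np.polyfit(Y[k],Z[k],1);print(s,np.arctan(f[0]),Y[k].mean(),Z[k].mean())
E
```

```text
168 [10, 11, 10, 11, 10, 10, 11, 10, 23, 23, 21, 33, 32, 33, 33, -1, -1, -1, -1, -1, -1, -1, -1, 33]
162 [9, 10, 11, 10, 11, 10, 11, 11, 22, 22, 11, 29, 32, 31, -1, -1, -1, -1, -1, -1, -1, -1, -1, 25]
156 [-1, -1, -1, -1, -1, -1, -1, -1, -1, -1, -1, -1, -1, -1, -1, 106, 106, 105, 106, 106, 106, 106, -1, 11]
150 [-1, -1, -1, -1, -1, -1, -1, -1, -1, -1, -1, -1, -1, -1, -1, 108, 108, 108, 109, 108, 108, 108, -1, 10]
144 [-1, -1, -1, -1, -1, -1, -1, -1, -1, -1, -1, -1, -1, -1, -1, 110, 110, 111, 111, 111, 110, 111, -1, 10]
138 [-1, 111, 110, 109, 109, 108, 108, 106, -1, -1, 106, 104, 104, 103, 103, 113, 113, 113, 113, 113, 113, 112, -1, 10]
132 [110, 110, 110, 110, 108, 106, 107, 107, 106, 105, 105, 103, 104, 103, 103, 114, 115, 114, 115, 115, 115, 114, -1, 10]
126 [112, 115, 115, 115, 113, 106, 110, 112, 112, 354, 109, 104, 106, 108, 109, 116, 117, 117, 117, 117, 117, 117, -1, 10]
120 [344, 347, 350, 352, 354, 357, 359, 359, 356, 354, 109, 104, 106, 109, 109, 119, 119, 120, 119, 119, 119, 119, -1, 10]
114 [113, 114, 115, 115, 113, 107, 359, 359, 374, 112, 110, 103, 106, 108, 109, 121, 1
[... 1223 characters left out ...]
 193, 193, 194, 194, 194, 194, 193, 14, 15]
-90 [110, 11, 60, 109, 108, 108, 44, 105, 23, 24, 105, 45, 33, 31, 28, 196, 196, 197, 197, 198, 197, 197, 14, 14]
-100 [92, 92, 92, 91, 91, 90, 89, 89, 88, 87, 87, 87, 86, 86, 31, 201, 201, 201, 201, 201, 201, 200, 15, 15]
-110 [92, 92, 92, 91, 91, 90, 89, 88, 88, 88, 87, 86, 86, 86, -1, 204, 205, 205, 205, 205, 205, 205, 14, 14]
-120 [93, 92, 92, 91, 90, 90, 90, 89, 88, 88, 87, 87, 86, 86, -1, -1, -1, -1, -1, -1, -1, -1, -1, -1]
-130 [99, 99, 98, 98, 97, 96, 93, 96, 94, 92, 94, 91, 92, 95, -1, -1, -1, -1, -1, -1, -1, -1, -1, -1]
1 -0.3552223853527958 127.04525290026123 117.08776826227916
-1 -0.35498819681129373 -81.3168415909121 194.60792520089856
```

View pics/c8.png

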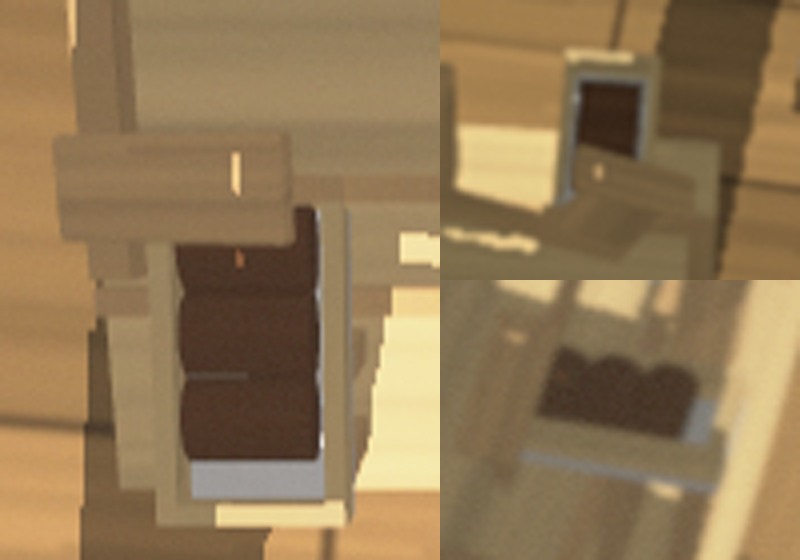

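```bash
python3 - <<'E'
import cv2,numpy as np
a=cv2.imread("pics/scene0.png").astype(int);b=cv2.imread("pics/scene8.png").astype(int)
for n,(u,v) in dict(jar=(365,220),block=(358,265),plane=(157,213)).items():
    print(n,abs(a-b)[v-25:v+25,u-25:u+25].mean())
s=cv2.imread("pics/scene8.png")[150:285,170:340]; cv2.imwrite("pics/sc8.png",cv2.resize(s,None,fx=4,fy=4,interpolation=2))
E
```

```text
jar 2.21
block 1.9962666666666666
plane 1.8484
```

View pics/sc8.png

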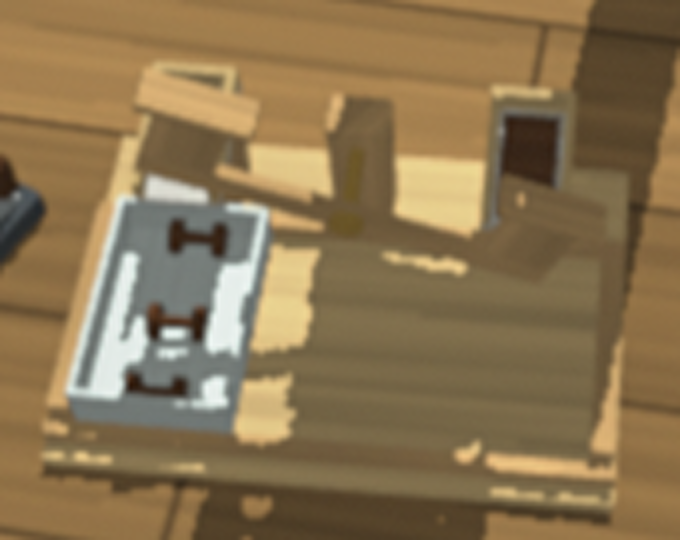

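The three spools lie in the tray at (197,237), (178,322) and (157,385). The rollers are held behind the lowered paddle, the bystanders have not moved, and the robot is clear. I hand the job in.

```bash
python3 -c "
from workcell import job,state
print(job.job_done(),state()['time_s'])"
```

```text
the job is handed in; nothing more can be done
the job is handed in; nothing more can be done
```

All three spools are in the tray and the job is handed in, but the gate did not reach the end of its stated travel. With closed fingertips I pushed the middle-sized tray to the right stop, under the spool chute, then pressed the gate's left pad down.

- **Tray and parts:** The last pictures show the tray at the stop (middle measured at y ≈ -111 mm against a nominal -112), all three spools in it, and all three rollers still in their chute.
- **Bystanders and time:** The beaker, hand plane and block have not moved. The robot was clear of everything at hand-in, after about 14.5 s on the clock.
- **Gate tilt (disagrees):** The gate rests at about -0.355. That is past the 0.33 opening limit but short of -0.42. Three presses, up to 38 N, all stopped hard near -0.37 and sprang back slightly. From the geometry, the lowered pad is probably resting on the nearest roller. If so, the gate pressed on that roller, though the robot itself touched no roller or spool. I did not force it further.

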